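Pack the casting mould tight in its frame

ROBOT

A 7-joint arm with a two-finger parallel gripper is mounted at the origin on the work surface; the furniture and walls round the work are solid. World frame = base frame: x ahead of the robot, y to its left, z up, the work surface at z = 0. Lengths are in m, angles in rad, forces in N, time in s.
With the tool pointing down it reaches from about 0.425 to 0.875 m from the base axis. Payload 4.7 kg.
Tool frame: the origin (TCP) lies midway between the tips of the shut fingers; the grasp point (between the pads) lies 19 mm behind it; z points along the fingers, y is the line along which they close (so a half turn about z gives the same grasp; the last joint's range is limited). The gripper opens to 87 mm and grips with 3 to 60 N. Pads are 19 mm wide; open, the fingers measure 117 mm over their backs; the gripper's body (75 mm by 190 mm) begins 51 mm behind the grasp point.
Start: joints at [1.228, 0.321, -0.07, 1.45, 0.023, 1.371, -0.057], TCP at [0.227, -0.609, 0.223] pointing down, gripper open.
Joint ranges: [-2.86, 2.86], [-0.3, 2.09], [-1.38, 1.24], [0.06, 2.45], [-1.56, 4.7], [0.09, 2.05], [-2.69, 2.69]. Speed limits (rad/s): [2.57, 2.57, 3.14, 3.14, 3.14, 3.14, 3.14].

INTERFACE

Orientations are given as a rotation vector (axis times angle).
In Python, from bench import monitor, cams, workorder gives the robot as it stands.
- The arm moves only by the tool move_arm, never from a script. Its arguments are lists of equal length, an entry for each row: "slide": the shift along the tool's x, y, z in cm, a list of three; "roll": the turn about the tool's z in rad. In form: {"slide": [[dx, dy, dz], ...], "roll": [roll, ...]}. A call has 1 to 20 rows; each row is the pose to reach, as a shift and turn from the pose commanded when the call began, along the tool's axes at that moment; what a row does not reach only later rows make up. A row lasts 1/10 s, in which the tool goes at most 50 mm and 8.59 degrees, less where a joint would pass 70% of its speed; a pose out of reach is approached as far as the arm can. A call with a gripper value outside its range is refused whole. "gripper" is the finger opening in cm, from 0 to 8.7, set as the call begins (left out, the last holds). The fingers move at their own pace and stop on an object; "squeeze" is the grip in N (left out, the last holds). Time passes only in rows, so rows that repeat a pose let the fingers close. It gives the time, the measured TCP pose, the force, the opening and the grip force at its end, in the units of the state.
- monitor.get_state(): the state, without advancing time (a new reading comes with each control period).
- cams.get_image(name): name is "side" or "top"; returns the picture (480x640x3 uint8, red, green, blue); there is no depth.
- cams.get_calibration(name): a dict with "mtx" (3x3 intrinsics, pixels), "R" (3x3) and "t" (3): a world point X has camera coordinates R X + t. Camera axes: x right, y down, z forward; pixel columns grow to the right and rows downward; lengths in m; the calibration is good to about 2 mm. A picture is of the moment at which its call begins. get_calibration takes no time and is no camera call.
- workorder.close_job(): hands the job in; it is judged then, once.
The state is a dict: "time": time; "joint_positions": joint angles; "qd": joint speeds; "joint_torque": joint torques, N m; "position": TCP position; "tool_rot": TCP orientation; "ft_force": force on the tool from outside, world axes, zero at the start; "torque": the same for the moment, N m; "grip_width": opening from 0.0 (shut) to 1.0 (fully open); "grip_force": force on a finger pad.
Only numpy, scipy, OpenCV 4.12 (cv2) and the standard library are available. Lean on these libraries where they do the work, as an engineer would, in place of code of your own. Each camera call takes 0.05 s, during which the arm holds its last target. There are 200 camera calls.

TASK

The plaster mould does not fill its wooden frame: between the mould and the right-hand stop there is a gap. Of the three wooden packers, find the one that slides into the gap snugly, and push it in near the middle of the gap's length, upright and right down on the base board. Leave the other two standing on the table, out of the frame.

Things in the scene. Friction and masses are not known exactly. Their poses are not given: they have to be found in the camera images.
- frame: Mould frame, fixed: plywood base board 150 x 204 x 12 mm (own x, y, z) with a white plaster mould block 110 x 110 mm between wooden stops at its +y and -y ends; mould and stops rise to 46 mm above the table. The mould touches the +y stop; the gap is at the -y end (the robot's right). Origin: centre of the underside, z up. Turned by up to 0.3 rad.
- gap (a point): Centre of the gap's floor, on the base board (12 mm above the table), in the frame's axes. The gap is a straight slot along x, 110 mm long, open at both ends, 31.5 mm wide (y), 34 mm deep; its walls are vertical for the lower 22 mm, then bevelled outward to a mouth 49.5 mm wide at the top. A packer goes in foot first, its y along this y.
- packer_mid: The middle one of three pale wooden packers, each an upside-down T standing loose on the table, 60 to 130 g. Foot: 46 mm long (own x), 28 mm thick (own y), 38 mm high. On it a grip tab 16 mm thick (own y), 46 mm long, from 38 to 86 mm above the underside (34 mm long above 77 mm): pinch it across its 16 mm from above. Origin: centre of underside, z up; both ends alike.
- packer_thin: The thinnest of three pale wooden packers, each an upside-down T standing loose on the table, 60 to 130 g. Foot: 46 mm long (own x), 18 mm thick (own y), 38 mm high. On it a grip tab 16 mm thick (own y), 46 mm long, from 38 to 86 mm above the underside (34 mm long above 77 mm): pinch it across its 16 mm from above. Origin: centre of underside, z up; both ends alike.
- packer_thick: The thickest of three pale wooden packers, each an upside-down T standing loose on the table, 60 to 130 g. Foot: 46 mm long (own x), 38 mm thick (own y), 38 mm high. On it a grip tab 16 mm thick (own y), 46 mm long, from 38 to 86 mm above the underside (34 mm long above 77 mm): pinch it across its 16 mm from above. Origin: centre of underside, z up; both ends alike.

How it is judged:
At the end, for the whole second after the job is handed in: The 28 mm packer stands at rest in the gap: underside within 6 mm of the base board, within 30 mm of the middle along the gap and 8 mm across, upright within 8 and aligned within 9 degrees. The 18 and 38 mm packers stand upright (9 degrees) on the table over 60 mm from the gap's middle (z of packer_mid in the frame of gap below 0.006 m and x of packer_mid in the frame of gap between -0.03 and 0.03 m and y of packer_mid in the frame of gap between -0.008 and 0.008 m and angle between packer_mid's own z axis and vertical below 0.15 rad and angle between the y axis of packer_mid and the y axis of gap, either way round below 0.17 rad and linear speed of packer_mid below 0.02 m/s and height (world z) of each of packer_thin, packer_thick below 0.01 m and angle between each of packer_thin, packer_thick's own z axis and vertical below 0.17 rad and horizontal distance between each of packer_thin, packer_thick and gap above 0.06 m); the robot touches nothing.
It also fails if it takes over 34 s, if anything falls off the work surface, if the arm or the gripper's body presses on something with over 40 N, if the wrist force passes 120 N, or if a joint passes its speed limit or range.

## Working session

There is one attempt and no reset: what is moved stays moved. The work goes in short steps, Python scripts to look and compute and a tool call to move; the robot and the scene stay as the last step left them, time stands still between calls to the robot, and variables do not carry over. Pictures are saved under pics/ and viewed, at most 10 in all, crops included, and the job is handed in when it is done.

Besides the shell and the picture viewer there is one more tool, called after ">>>" as name(argument=value, ...), one argument or row to a line, values as JSON. move_arm: Moves the arm, as the interface text tells. Its arguments: {"type":"object","properties":{"slide":{"type":"array","items":{"type":"array","items":{"type":"number"}}},"roll":{"type":"array","items":{"type":"number"}},"gripper":{"type":"number"},"squeeze":{"type":"number"}},"required":["slide","roll"]}

```bash
mkdir -p pics
python3 - <<'E'
from bench import monitor, cams
import cv2,numpy as np
s=monitor.get_state();print(s)
for n in("top","side"):
    im=cams.get_image(n);cv2.imwrite(f"pics/{n}0.png",im[:,:,::-1]);c=cams.get_calibration(n);print(n,c, -c["R"].T@c["t"])
E
```

```text
{'time': 0.0, 'joint_positions': array([ 1.22806813,  0.32184164, -0.07007872,  1.45168907,  0.02260191,
        1.37080855, -0.05689882]), 'qd': array([ 0.00060643, -0.00010795,  0.00177439,  0.00222044,  0.00056688,
       -0.00126466, -0.0003295 ]), 'joint_torque': array([ 1.95732214e-04, -4.91278267e+01, -4.03824728e-01, -3.12525880e+01,
       -6.40644087e-02,  4.36417444e-02,  1.63689224e-04]), 'position': array([ 0.22679828, -0.60854489,  0.22144232]), 'tool_rot': array([-3.08983943e+00, -5.57238301e-01,  7.04997748e-04]), 'ft_force': array([-0.10339363, -1.00603742, -0.34989989]), 'torque': array([ 0.01565224, -0.06176825, -0.01250878]), 'grip_force': 0.0, 'grip_width': 0.9967948714087453}
top {'mtx': array([[487.36777479,   0.        , 325.5885656 ],
       [  0.        , 487.36777479, 239.14599214],
       [  0.        ,   0.        ,   1.        ]]), 'R': array([[ 0.01336769, -0.99989706,  0.00521379],
       [-0.98323762, -0.01409285, -0.18178331],
       [ 0.18183807, -0.00269637, -0.98332479]]), 't': array([-0.11022547,  0.5387176 ,  0.79260764])} [ 0.38703463 -0.1004849   0.8778953 ]
side {'mtx': array([[436.86655657,   0.        , 319.59830222],
       [  0.        , 436.86655657, 246.90751572],
       [  0.        ,   0.        ,   1.        ]]), 'R': array([[-0.99742248, -0.06882653, -0.02028072],
       [-0.02036124,  0.54252808, -0.83979087],
       [ 0.06880276, -0.83721335, -0.54253109]]), 't': array([0.51193514, 0.0961965 , 0.74655392])} [0.46120933 0.60807033 0.49619607]
```

View pics/top0.png

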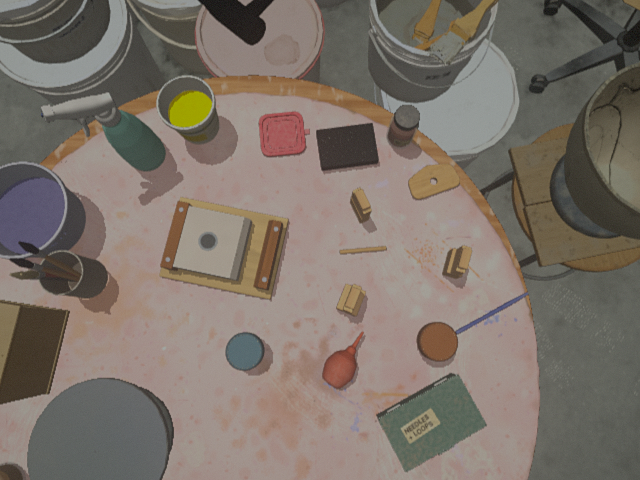

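View pics/side0.png

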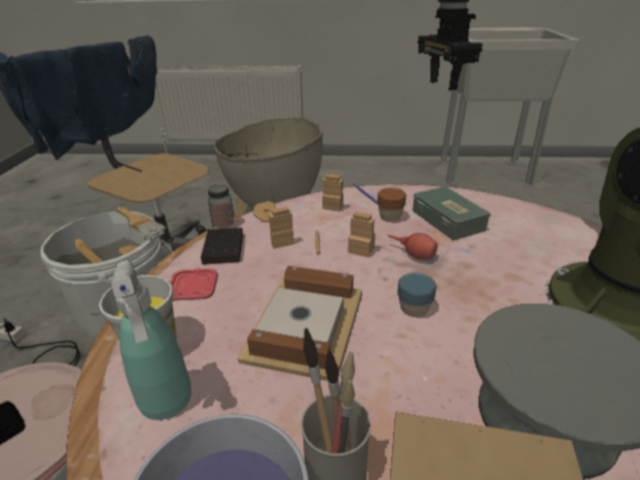

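The top view shows the frame at about (225,250) with its gap near (255,250), and the packers at (361,205), (351,300) and (458,262). I'll enlarge these.

Run:
```python
import cv2,numpy as np
t=cv2.imread("pics/top0.png")
def c(x,y,w,h,k):return cv2.resize(t[y:y+h,x:x+w],None,fx=k,fy=k,interpolation=cv2.INTER_CUBIC)
a=np.hstack([c(336,180,50,50,5),c(326,275,50,50,5),c(434,237,50,50,5)])
cv2.imwrite("pics/c1.png",a)
cv2.imwrite("pics/c2.png",c(155,190,140,115,5))
```

```text
(no output)
```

View pics/c1.png

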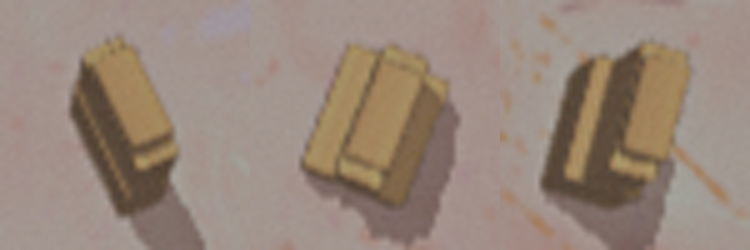

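View pics/c2.png

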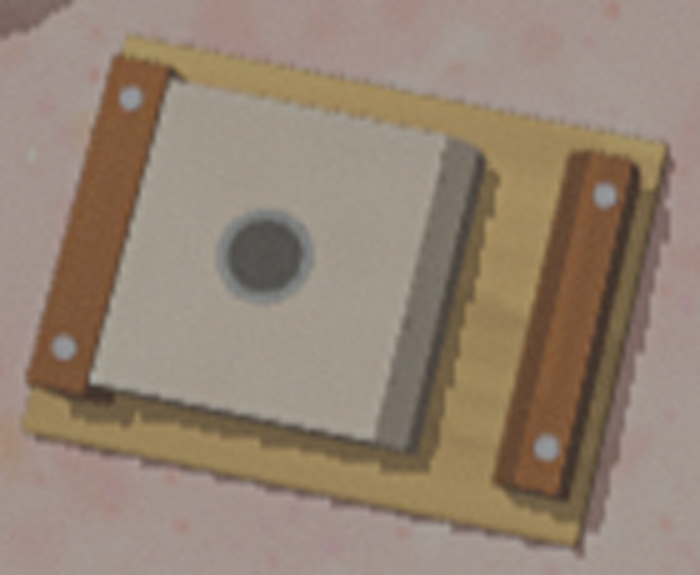

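```bash
cat > fit.py <<'E'
import numpy as np
from scipy.optimize import least_squares
from bench import cams
C=cams.get_calibration("top")
def proj(P,C=C):
    p=(C["R"]@np.asarray(P,float).T).T+C["t"];p=p@C["mtx"].T;return p[:,:2]/p[:,2:]
def place(L,q):
    c,s=np.cos(q[2]),np.sin(q[2]);L=np.asarray(L,float)/1000
    return np.c_[q[0]+c*L[:,0]-s*L[:,1],q[1]+s*L[:,0]+c*L[:,1],L[:,2]]
def crop(p,o):return (np.asarray(p,float)+.5)/5-.5+np.array(o)
E
python3 - <<'E'
from fit import *
px=crop([(143,44),(190,52),(160,160),(117,150),(92,60),(65,178),(83,180),(43,190),(115,205)],(434,237))
for T in(28,38):
    h=T/2
    L=[(17,8,86),(17,-8,86),(-17,-8,86),(-17,8,86),(23,h,38),(-23,h,38),(-23,8,38),(-23,h,0),(-23,-h,0)]
    r=least_squares(lambda q:(proj(place(L,q))-px).ravel(),[.5,-.35,-.2],loss="soft_l1");print(T,r.x,r.cost);print((r.fun.reshape(-1,2)).round(1).tolist())
px=crop([(98,48),(135,37),(175,140),(137,155),(125,213)],(336,180))
L=[(17,8,86),(17,-8,86),(-17,-8,86),(-17,8,86),(-23,9,0)]
r=least_squares(lambda q:(proj(place(L,q))-px).ravel(),[.6,-.2,.4]);print("thin",r.x,r.cost)
px=crop([(137,50),(175,68),(135,170),(92,155),(100,43),(55,168)],(326,275))
L=[(17,8,86),(17,-8,86),(-17,-8,86),(-17,8,86),(23,19,38),(-23,19,38)]
r=least_squares(lambda q:(proj(place(L,q))-px).ravel(),[.45,-.15,-.3]);print("thick",r.x,r.cost)
px=crop([(128,38),(668,145),(580,537),(25,410),(447,137),(378,440),(587,153),(515,487),(567,152),(497,480),(170,80),(92,383)],(155,190))
def FL(g):return [(75,102,12),(75,-102,12),(-75,-102,12),(-75,102,12),(55,g+24.75,46),(-55,g+24.75,46),(55,g-24.75,46),(-55,g-24.75,46),(55,g-15.75,34),(-55,g-15.75,34),(55,g+125.75,46),(-55,g+125.75,46)]
r=least_squares(lambda q:(proj(place(FL(q[3]*1000),q))-px).ravel(),[.5,.1,-.2,-.06]);q=r.x;print("frame",q,r.cost);print((r.fun.reshape(-1,2)).round(1).tolist())
print("gap",place([(0,q[3]*1000,12)],q))
E
```

```text
28 [ 0.50672182 -0.3319335  -0.22250032] 4.900982731730373
[[-0.2, 0.7], [-0.1, 1.3], [2.2, -0.4], [1.1, -0.6], [-0.5, -2.0], [-0.0, -0.2], [-0.2, 0.2], [-0.9, -0.1], [-0.1, 0.5]]
38 [ 0.50658989 -0.33232397 -0.20918313] 14.846263176202399
[[-0.1, 0.8], [0.0, 1.3], [2.5, -0.3], [1.5, -0.5], [-3.2, -2.5], [-2.5, -0.6], [0.1, 0.4], [-3.2, -0.5], [3.0, 1.1]]
thin [ 0.60418225 -0.16469805  0.38384562] 6.837253370318484
thick [ 0.43884891 -0.14786399 -0.35276011] 3.159829132213964
frame [ 0.53128484  0.07908547 -0.19190963 -0.05478677] 26.511080107084904
[[-0.0, -1.5], [0.6, -0.7], [-0.3, 2.1], [-1.1, 3.9], [0.8, -0.7], [-0.4, 0.1], [0.4, 1.7], [0.4, -3.4], [0.1, 2.4], [-0.2, -2.4], [0.2, -0.8], [-0.5, -0.5]]
gap [[0.52083515 0.02530448 0.012     ]]
```

```bash
cat > go.py <<'E'
import sys,numpy as np
from scipy.spatial.transform import Rotation as Ro
from bench import monitor
def go(x,y,z,yaw):
    s=monitor.get_state();R=Ro.from_rotvec(s["tool_rot"]).as_matrix()
    cur=np.arctan2(R[1,0],R[0,0]);d=(yaw-cur+np.pi/2)%np.pi-np.pi/2
    print("t",s["time"],"pos",s["position"].round(4),"yaw",cur.round(3),"tilt",R[:,2].round(3),"F",s["ft_force"].round(1),"w",s["grip_width"],"q7",s["joint_positions"][6].round(2))
    print("slide cm",(R.T@(np.array([x,y,z])-s["position"])*100).round(2),"roll",(-d).round(3))
if __name__=="__main__":go(*map(float,sys.argv[1:]))
E
python3 go.py .507 -.332 .13 -.2225
python3 - <<'E'
from fit import *
px=crop([(128,38),(668,145),(580,545),(25,430),(447,137),(378,440),(170,80),(92,383),(587,153),(515,487),(567,152),(497,480)],(155,190))
def FL(g,a):return [(75,102,12),(75,-102,12),(-75,-102,12),(-75,102,12),(55,g+24.75,46),(-55,g+24.75,46),(55,g+125.75,46),(-55,g+125.75,46),(a,g-24.75,46),(-a,g-24.75,46),(a,g-15.75,34),(-a,g-15.75,34)]
r=least_squares(lambda q:(proj(place(FL(q[3]*1000,q[4]*1000),q))-px).ravel(),[.5,.1,-.2,-.06,.06]);q=r.x;print("frame",q,r.cost);print((r.fun.reshape(-1,2)).round(1).tolist())
print("gap",place([(0,q[3]*1000,12)],q))
E
```

```text
t 0.1 pos [ 0.2268 -0.6086  0.2216] yaw 0.357 tilt [-0.001  0.002 -1.   ] F [-0.5  0.2  0.1] w 1.0007514149950607 q7 -0.06
slide cm [ 35.92 -16.12   9.18] roll 0.579
frame [ 0.53032314  0.07869864 -0.18481738 -0.05424171  0.05922727] 3.010738117427117
[[-0.2, -0.7], [0.6, -0.6], [0.3, 0.7], [-0.8, 0.9], [0.5, -0.4], [-0.3, 0.5], [-0.2, -0.1], [-0.5, 0.3], [0.7, -0.5], [0.0, -0.8], [0.4, 0.3], [-0.5, 0.2]]
gap [[0.5203553  0.02538068 0.012     ]]
```

>>> move_arm(
  slide=[
    [2,-0.9,0.5],
    [4.5,-2,1],
    [7,-3.1,1.6],
    [9.5,-4.2,2.2],
    [12,-5.4,2.9],
    [14.5,-6.5,3.6],
    [17,-7.6,4.3],
    [19.5,-8.7,5],
    [22,-9.9,5.6],
    [24.5,-11,6.2],
    [27,-12.1,6.9],
    [29.5,-13.2,7.5],
    [32,-14.3,8.2],
    [34.2,-15.3,8.8],
    [35.4,-15.9,9.1],
    [35.9,-16.1,9.2],
    [35.9,-16.1,9.2],
    [35.9,-16.1,9.2],
  ],
  roll=[0.03,0.07,0.11,0.15,0.19,0.23,0.27,0.31,0.35,0.39,0.43,0.47,0.51,0.55,0.57,0.579,0.579,0.579],
  gripper=6.0,
)

```text
time: 1.9
position: [0.5064, -0.334, 0.1306]
tool_rot: [3.121, -0.35, -0.001]
ft_force: [0.4, -0.3, -0.7]
grip_width: 0.691
grip_force: 0.0
```

```bash
python3 go.py .507 -.332 .046 -.2225
```

```text
t 1.9 pos [ 0.5064 -0.334   0.1306] yaw -0.223 tilt [-0.001 -0.001 -1.   ] F [ 0.4 -0.3 -0.7] w 0.6910267285714146 q7 -1.31
slide cm [ 0.02 -0.21  8.46] roll -0.001
```

>>> move_arm(
  slide=[
    [0,-0.1,1],
    [0,-0.2,2.5],
    [0,-0.2,4],
    [0,-0.2,5.5],
    [0,-0.2,7],
    [0,-0.2,8],
    [0,-0.2,8.4],
    [0,-0.2,8.4],
    [0,-0.2,8.4],
  ],
  roll=[0,0,0,0,0,0,0,0,0],
)

```text
time: 2.8
position: [0.5081, -0.3311, 0.0471]
tool_rot: [3.122, -0.348, 0.001]
ft_force: [0.2, 0.7, -0.2]
grip_width: 0.69
grip_force: 0.0
```

>>> move_arm(
  slide=[
    [0,0,0],
    [0,0,0],
    [0,0,0],
    [0,0,0],
    [0,0,0],
    [0,0,0],
    [0,0,0],
    [0,0,0],
    [0,0,0],
    [0,0,0],
  ],
  roll=[0,0,0,0,0,0,0,0,0,0],
  gripper=0.5,
  squeeze=25,
)

```text
time: 3.8
position: [0.5076, -0.331, 0.0466]
tool_rot: [3.122, -0.348, 0.0]
ft_force: [-0.2, -0.2, -0.4]
grip_width: 0.182
grip_force: 25.0
```

```bash
python3 go.py .520 .0254 .16 -.185
python3 - <<'E'
from bench import cams
import cv2,numpy as np
t=cams.get_image("top")[:,:,::-1];s=cams.get_image("side")[:,:,::-1]
f=lambda a:cv2.resize(a,None,fx=4,fy=4,interpolation=cv2.INTER_CUBIC)
cv2.imwrite("pics/g1.png",np.hstack([f(t[210:330,400:500]),f(s[130:250,285:385])]))
E
```

```text
t 3.8 pos [ 0.5076 -0.331   0.0466] yaw -0.222 tilt [ 0. -0. -1.] F [-0.2 -0.2 -0.4] w 0.18234104614215332 q7 -1.33
slide cm [ -6.65 -35.04 -11.35] roll -0.037
```

View pics/g1.png

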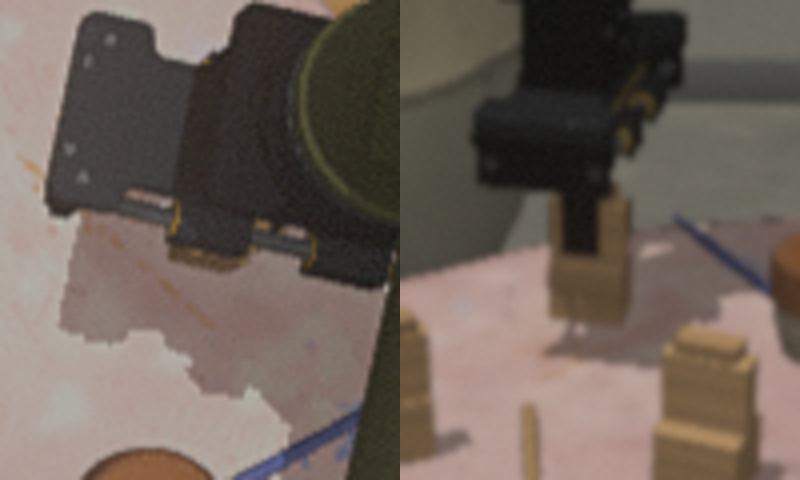

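The right crop shows the fingers around (582,220) on the packer's tab, with the packer spanning (550–630, 190–325). The opening is 15.9 mm, so the tab is held. Next I lift and carry it.

>>> move_arm(
  slide=[
    [0,0,-1],
    [0,0,-3],
    [0,0,-5.5],
    [0,0,-8],
    [0,0,-10.5],
    [0,0,-11.4],
    [-0.2,-1,-11.4],
    [-0.6,-3,-11.4],
    [-1.1,-6,-11.4],
    [-1.7,-9,-11.4],
    [-2.3,-12,-11.4],
    [-2.9,-15,-11.4],
    [-3.4,-18,-11.4],
    [-4,-21,-11.4],
    [-4.6,-24,-11.4],
    [-5.1,-27,-11.4],
    [-5.7,-30,-11.4],
    [-6.2,-33,-11.4],
    [-6.5,-34.6,-11.4],
    [-6.6,-35,-11.4],
  ],
  roll=[0,0,0,0,0,0,0,0,-0.01,-0.02,-0.03,-0.037,-0.037,-0.037,-0.037,-0.037,-0.037,-0.037,-0.037,-0.037],
)

```text
time: 5.9
position: [0.5183, 0.0296, 0.1589]
tool_rot: [-3.128, 0.281, 0.005]
ft_force: [-0.4, -0.3, -0.9]
grip_width: 0.183
grip_force: 25.0
```

>>> move_arm(
  slide=[
    [0,0,0],
    [0,0,0],
    [0,0,0],
  ],
  roll=[0,0,0],
)

```text
time: 6.2
position: [0.52, 0.0237, 0.1601]
tool_rot: [3.127, -0.294, -0.001]
ft_force: [0.4, -0.6, -1.3]
grip_width: 0.183
grip_force: 25.0
```

```bash
python3 go.py .520 .0254 .096 -.185
python3 - <<'E'
from bench import cams
import cv2
t=cams.get_image("top")[:,:,::-1]
s=cams.get_image("side")[:,:,::-1]
cv2.imwrite("pics/h_top.png",t);cv2.imwrite("pics/h1.png",cv2.resize(s[190:380,230:380],None,fx=3,fy=3,interpolation=cv2.INTER_CUBIC))
E
```

```text
t 6.2 pos [0.52   0.0237 0.1601] yaw -0.187 tilt [-0.001 -0.001 -1.   ] F [ 0.4 -0.6 -1.3] w 0.1834935918665429 q7 -1.9
slide cm [-0.03 -0.17  6.41] roll -0.002
```

View pics/h1.png

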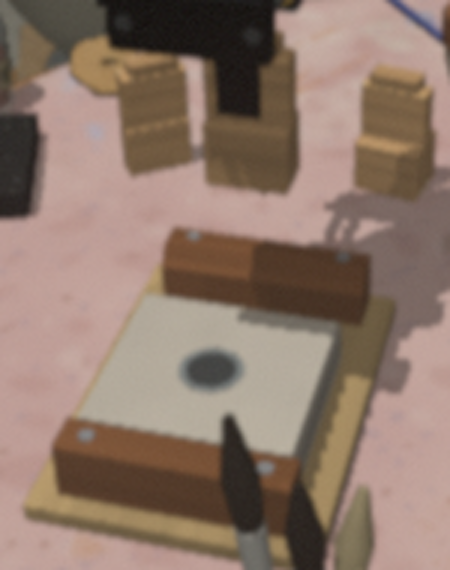

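The side view shows the packer at (205–298, 50–190), held upright above the gap. The fingers at x≈240 are about 5 mm off its centre at 251. I'll lower to just above the mouth, correcting along the gap.

>>> move_arm(
  slide=[
    [0.2,-0.1,0.5],
    [0.4,-0.15,2],
    [0.5,-0.15,3.5],
    [0.5,-0.15,5],
    [0.5,-0.15,6],
    [0.5,-0.15,6.4],
    [0.5,-0.15,6.4],
    [0.5,-0.15,6.4],
  ],
  roll=[0,0,0,0,0,0,0,0],
)

```text
time: 7.1
position: [0.526, 0.0257, 0.0969]
tool_rot: [-3.128, 0.29, -0.001]
ft_force: [-0.7, 0.1, -1.7]
grip_width: 0.181
grip_force: 25.0
```

```bash
python3 go.py .525 .0245 .059 -.185
python3 - <<'E'
from bench import cams
import cv2,numpy as np
t=cams.get_image("top")[:,:,::-1]
s=cams.get_image("side")[:,:,::-1]
f=lambda a:cv2.resize(a,None,fx=4,fy=4,interpolation=cv2.INTER_CUBIC)
cv2.imwrite("pics/i1.png",np.hstack([f(t[180:310,210:300]),f(s[210:340,260:360])]))
E
```

```text
t 7.1 pos [0.526  0.0257 0.0969] yaw -0.185 tilt [ 0.001 -0.    -1.   ] F [-0.7  0.1 -1.7] w 0.18080573819578138 q7 -1.94
slide cm [-0.07  0.14  3.79] roll -0.0
```

View pics/i1.png

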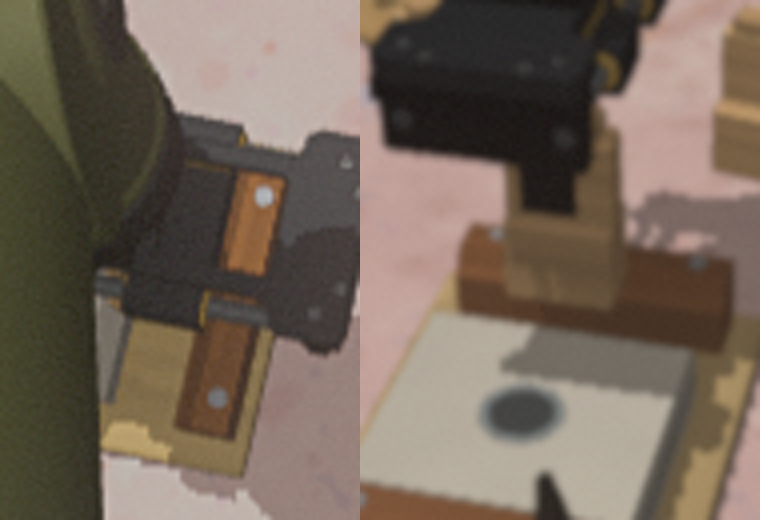

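Run:
```python
import numpy as np
from bench import cams
C=cams.get_calibration("side");R,t=C["R"],C["t"];c=-R.T@t
def ray(u,v,z):
    d=R.T@np.linalg.solve(C["mtx"],[u,v,1]);return c+d*(z-c[2])/d[2]
g=np.array([.520,.0254]);a=-.185;M=np.array([[np.cos(a),np.sin(a)],[-np.sin(a),np.cos(a)]])
for cx,cy,z,n in[(508,290,.0505,"packL (23,14)"),(620,308,.0505,"packR (-23,14)"),(440,311,.046,"mouldL (55,24.75)"),(692,350,.046,"mouldR (-55,24.75)"),(480,226,.046,"stop back?")]:
    p=ray(260+(cx-359.5)/4-.5,210+(cy+.5)/4-.5,z);print(n,(M@(p[:2]-g)*1000).round(1))
```

```text
packL (23,14) [27.4 10. ]
packR (-23,14) [-21.3  11.2]
mouldL (55,24.75) [52.7 24.5]
mouldR (-55,24.75) [-54.7  25.6]
stop back? [ 55.2 -37.5]
```

>>> move_arm(
  slide=[
    [0,0,0.3],
    [0,0,0.7],
    [0,0,1.1],
    [0,0,1.4],
    [0,0,1.7],
    [0,0,2.0],
    [0,0,2.0],
  ],
  roll=[0,0,0,0,0,0,0],
)

```text
time: 7.9
position: [0.5252, 0.0256, 0.076]
tool_rot: [3.128, -0.29, -0.002]
ft_force: [-0.3, -0.5, -0.7]
grip_width: 0.18
grip_force: 25.0
```

>>> move_arm(
  slide=[
    [0,0,0.3],
    [0,0,0.6],
    [0,0,0.9],
    [0,0,1.2],
    [0,0,1.4],
    [0,0,1.6],
    [0,0,1.7],
    [0,0,1.7],
  ],
  roll=[0,0,0,0,0,0,0,0],
)

```text
time: 8.7
position: [0.5254, 0.0256, 0.0594]
tool_rot: [3.128, -0.29, -0.001]
ft_force: [-0.1, -0.3, -1.1]
grip_width: 0.184
grip_force: 25.0
```

>>> move_arm(
  slide=[
    [0,0,0.1],
    [0,0,0.2],
    [0,0,0.2],
  ],
  roll=[0,0,0],
)

```text
time: 9.0
position: [0.5258, 0.0256, 0.0585]
tool_rot: [3.128, -0.29, 0.001]
ft_force: [-3.1, 0.3, 5.2]
grip_width: 0.178
grip_force: 25.0
```

Contact with the base board. I'll release and retreat upward.

>>> move_arm(
  slide=[
    [0,0,0],
    [0,0,0],
    [0,0,0],
    [0,0,0],
    [0,0,0],
    [0,0,0],
  ],
  roll=[0,0,0,0,0,0],
  gripper=4.5,
)

```text
time: 9.6
position: [0.5255, 0.0256, 0.0574]
tool_rot: [3.128, -0.29, -0.0]
ft_force: [-0.3, 0.1, -0.1]
grip_width: 0.507
grip_force: 0.0
```

>>> move_arm(
  slide=[
    [0,0,-0.5],
    [0,0,-1.5],
    [0,0,-3],
    [0,0,-5],
    [0,0,-7],
    [0,0,-9],
    [0,2,-11],
    [0,5,-12],
    [0,8,-12],
    [0,11,-12],
    [0,14,-12],
    [0,17,-12],
    [0,20,-12],
    [0,22,-12],
    [0,22,-12],
  ],
  roll=[0,0,0,0,0,0,0,0,0,0,0,0,0,0,0],
)

```text
time: 11.1
position: [0.4843, -0.1943, 0.1789]
tool_rot: [3.125, -0.299, 0.002]
ft_force: [-0.7, -0.1, -0.0]
grip_width: 0.518
grip_force: 0.0
```

Run:
```python
from bench import cams
import cv2,numpy as np
t=cams.get_image("top")[:,:,::-1]
s=cams.get_image("side")[:,:,::-1]
f=lambda a:cv2.resize(a,None,fx=2.5,fy=2.5,interpolation=cv2.INTER_CUBIC)
cv2.imwrite("pics/j1.png",np.hstack([f(t[180:320,160:300]),f(s[200:340,230:400])]))
```

```text
(no output)
```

View pics/j1.png

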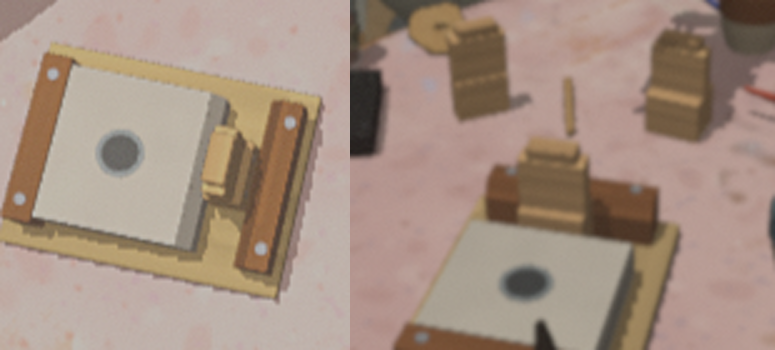

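The packer stands upright and seated in the gap at about (227,165), aligned and near the middle. The other two stand untouched.

```bash
python3 -c "
from bench import workorder
print(workorder.close_job())"
```

```text
the job is handed in; nothing more can be done
None
```

I pushed the 28 mm packer into the gap, upright on the base board and about 5 mm or less from the middle of its length; the 18 and 38 mm packers stayed on the table untouched, and I handed the job in at about 11 s (it returned no verdict).

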